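# Fit the loose tenon and hold the block over the gluing jig

## Task

Take the loose tenon from the blue rack and push it fully home in the slot of the wooden block standing on the bench. Then grip the block by its sides, carry it over the things in between and into the grey drip tray from above, and hold it upright, centred and square over the wooden nest with about 15 mm of air above the nest's rim, so that glue can be run in below. Finish while still holding it there; the block must never touch the jig, and the jar, tin and tape roll stay where they are.

Things in the scene. Friction and masses are not known exactly. Their poses are not given: they have to be found in the camera images.
- block: brown wooden block, loose, 56 x 90 x 60 mm (x, y, z), 0.2 to 0.33 kg, standing on the bench. Origin at the centre of its underside, z up. In its top is a slot (mortise), centred, 16 mm wide along x and 38 mm long along y, 36 mm deep (floor 24 mm above the underside), with a 3 mm chamfer round the mouth. It can be gripped across its 56 mm width (along its x)
- mortise_mouth (a point): centre of the mouth of the block's slot, in the plane of its top face, 60 mm above the underside; axes as the block's
- tenon: pale wooden loose tenon, a flat strip 13 x 35 x 60 mm (x, y, z), 30 g, with both ends tapered over the last 3 mm, standing upright in the blue rack with 44 mm of it above the rack's top. Origin at the centre of its lower end, z up. Grip it across its 13 mm thickness (its x) near the top. Fully home in the block, its origin is 24 mm above the block's underside and 24 mm of it stands out of the block's top
- rack: blue fixed rack, 70 x 80 x 24 mm, origin at the centre of its underside; its slot (16 x 38 mm, floor 8 mm above the bench) holds the tenon, loosely and without catching; the tenon is lifted straight up out of it
- glue_jig: gluing jig, fixed: a grey open drip tray 160 x 190 x 50 mm (x, y, z; walls 5 mm) with a raised wooden nest in the middle. Origin at the centre of its underside on the bench, z up. The nest is a rectangular frame, inside 62 mm along x and 96 mm along y, outside 86 x 120 mm, its rim 34 mm above the bench and its floor 20 mm above the bench; it matches the block with x along x and y along y (a half turn makes no difference)
- nest_rim (a point): centre of the nest, in the plane of its rim, 34 mm above the bench; axes as the jig's
- screw_jar: glass jar of screws with a tin lid, 76 mm across, 98 mm high, loose bystander between block and jig; origin at the centre of its underside
- paint_tin: white half-litre paint tin with a green label, 87 mm across, 101 mm high, loose bystander between block and jig; origin at the centre of its underside
- packing_tape: roll of tape lying flat, 94 mm across, 48 mm high, loose bystander between block and jig; origin at the centre of its underside
There are look-alikes about, which are no part of the job. There is more than one size of the block; the one meant has the size given above.

How it is judged:
By the outcome, as a careful person would: the job done as asked, in the order asked, and still so for the second after the job is handed in, while the arm keeps its last pose, push and grip.
It also fails if it takes over 72 s, if anything falls off the work surface, if the arm or the gripper's body presses on something with over 40 N, if the wrist force passes 120 N, or if a joint passes its speed limit or range.

## Robot

A 7-joint arm with a two-finger parallel gripper is mounted at the origin on a cart in front of the work surface, level with it; the furniture and walls round the work are solid. World frame = base frame: x ahead of the robot, y to its left, z up, the work surface at z = 0. Lengths are in m, angles in rad, forces in N, time in s.
With the tool pointing down it reaches from about 0.35 to 0.9 m from the base axis. Payload 19.9 kg.
Tool frame: the origin (TCP) lies midway between the tips of the shut fingers; the grasp point (between the pads) lies 19 mm behind it; z points along the fingers, y is the line along which they close (so a half turn about z gives the same grasp; the last joint's range is limited). The gripper opens to 94 mm and grips with 3 to 60 N. Pads are 16 mm wide; open, the fingers measure 119 mm over their backs; the gripper's body (75 mm by 177 mm) begins 78 mm behind the grasp point.
Start: joints at [1.081, 0.417, -0.01, 1.614, 0.005, 1.111, -0.053], TCP at [0.271, -0.563, 0.205] pointing down, gripper open.
Joint ranges: [-2.81, 2.81], [-0.39, 2.02], [-1.27, 1.25], [0.06, 2.57], [-1.19, 4.33], [0.19, 2], [-2.82, 2.82]. Speed limits (rad/s): [1.89, 1.89, 2.39, 2.39, 3.01, 3.01, 3.01].

## Interface

Orientations are given as a rotation vector (axis times angle).
In Python, from cell import sense, read_camera, get_calibration, finish_job gives the robot as it stands.
- The arm moves only by the tool arm_command, never from a script. Its argument "deltas" is a list of rows, each a list of 4 numbers: the shift along the world's x, y, z in m, then the turn about the world's z in rad. A call has 1 to 10 rows; each row shifts and turns the commanded pose from where the row before left it; what a row does not reach is not made up. A row lasts 1/8 s, in which the tool goes at most 62.5 mm and 10.7 degrees, less where a joint would pass 70% of its speed; a pose out of reach is approached as far as the arm can. A call with a gripper value outside its range is refused whole. "claw" is the finger opening in m, from 0 to 0.094, set as the call begins (left out, the last holds). The fingers move at their own pace and stop on an object; "squeeze" is the grip in N (left out, the last holds). Time passes only in rows, so rows that do not move let the fingers close. It gives the time, the measured TCP pose, the force, the opening and the grip force at its end, in the units of the state.
- sense(): the state, without advancing time (a new reading comes with each control period).
- read_camera(name): name is "scene" or "top"; returns (picture, depth): 420x560x3 uint8, red, green, blue; 420x560 float32, m along the optical axis (not along the pixel's ray), 0 where there is no reading.
- get_calibration(name): a dict with "camera_matrix" (3x3 intrinsics, pixels), "world_from_camera" (4x4, takes a point from camera to world coordinates). Camera axes: x right, y down, z forward; pixel columns grow to the right and rows downward; lengths in m; the calibration is good to about 2 mm. A picture is of the moment at which its call begins. get_calibration takes no time and is no camera call.
- finish_job(): hands the job in; it is judged then, once.
The state is a dict: "t": time; "joint_pos": joint angles; "joint_velocities": joint speeds; "effort": joint torques, N m; "position": TCP position; "ee_rot": TCP orientation; "wrist_force": force on the tool from outside, world axes, zero at the start; "ft_torque": the same for the moment, N m; "finger_gap": opening from 0.0 (shut) to 1.0 (fully open); "gripper_force": force on a finger pad.
Only numpy, scipy, OpenCV 4.12 (cv2) and the standard library are available. Lean on these libraries where they do the work, as an engineer would, in place of code of your own. Each camera call takes 0.05 s, during which the arm holds its last target. There are 200 camera calls.

## Working session

There is one attempt and no reset: what is moved stays moved. The work goes in short steps, Python scripts to look and compute and a tool call to move; the robot and the scene stay as the last step left them, time stands still between calls to the robot, and variables do not carry over. Pictures are saved under pics/ and viewed, at most 10 in all, crops included, and the job is handed in when it is done.

Besides the shell and the picture viewer there is one more tool, called after "Call:" as a command line: name --pt "numbers of a row" for each row, then --argument value for the rest. arm_command: Moves the arm, as the interface text tells. Its arguments: {"type":"object","properties":{"deltas":{"type":"array"},"claw":{"type":"number"},"squeeze":{"type":"number"}},"required":["deltas"]}

```bash
mkdir -p pics; cat > h.py <<'E'
import numpy as np, cv2
from cell import *
def cloud(n):
    im,d=read_camera(n); c=get_calibration(n); K=np.array(c["camera_matrix"]);T=np.array(c["world_from_camera"])
    v,u=np.mgrid[:420,:560]; P=np.stack([(u-K[0,2])/K[0,0]*d,(v-K[1,2])/K[1,1]*d,d],-1)
    W=P@T[:3,:3].T+T[:3,3]; W[d<=0]=np.nan
    return im,W
def save(im,n): cv2.imwrite('pics/'+n,im[:,:,::-1])
E
python3 - <<'E'
from h import *
for n in("scene","top"):
    im,W=cloud(n); save(im,n+"1.png"); np.savez(n,im=im,W=W); print(np.array(get_calibration(n)["world_from_camera"]).round(3))
print(sense())
E
```

```text
[[-0.785 -0.315  0.534 -0.005]
 [-0.62   0.414 -0.667  0.764]
 [-0.011 -0.854 -0.52   0.627]
 [ 0.     0.     0.     1.   ]]
[[ 0.02  -0.995  0.095  0.446]
 [-0.999 -0.018  0.027  0.05 ]
 [-0.025 -0.096 -0.995  1.314]
 [ 0.     0.     0.     1.   ]]
{'t': 0.1, 'joint_pos': array([ 1.08151264,  0.41793027, -0.0102973 ,  1.61410516,  0.00466777,
        1.11070565, -0.05302597]), 'joint_velocities': array([ 0.00010322, -0.00288908,  0.00073885, -0.00205142,  0.00052808,
       -0.00010481, -0.00117279]), 'effort': array([ 8.48070267e-04, -8.52584910e+01,  6.39652424e-01, -4.26698828e+01,
       -4.89237159e-02,  1.63463980e-02, -2.99885608e-05]), 'position': array([ 0.27045296, -0.56307481,  0.20488159]), 'ee_rot': array([-3.06213950e+00, -6.97217646e-01,  4.83797193e-04]), 'wrist_force': array([-0.4559966 , -0.08194881,  0.16606608]), 'ft_torque': array([-0.0267704 ,  0.0079215 ,  0.00104307]), 'gripper_force': 0.0, 'finger_gap': 1.005405587807348}
```

View pics/scene1.png

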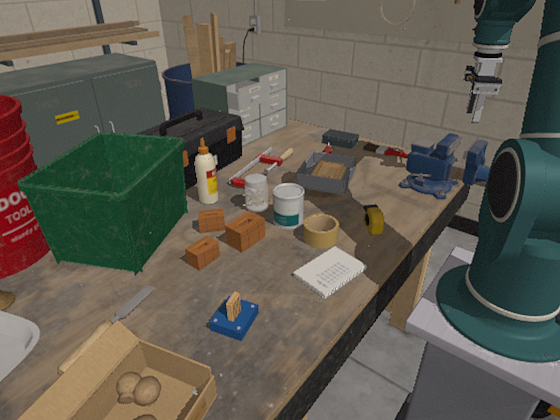

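View pics/top1.png

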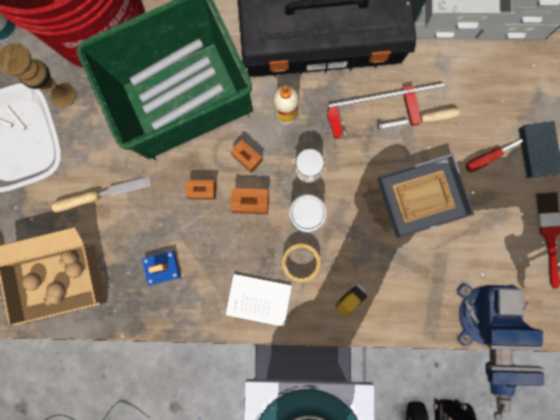

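Scene: tenon in the blue rack at top-view (160,267). There are three brown blocks at (250,200), (200,188) and (247,154), the first looking largest. The jig is at (425,195), with the jar (309,164), tin (308,212) and tape (301,262) between.

```bash
cat >> h.py <<'E'
def rect(W,u0,u1,v0,v1,z0,z1):
    S=W[v0:v1,u0:u1].reshape(-1,3); S=S[(S[:,2]>z0)&(S[:,2]<z1)]
    (c,s,a)=cv2.minAreaRect((S[:,:2]*1000).astype(np.float32)); 
    if s[0]<s[1]: a+=90
    # a: direction of long side
    return len(S),np.round(c,1),np.round(sorted(s),1),round((a+90)%180-90,1),np.round(np.percentile(S[:,2],[5,50,95])*1000,1)
E
python3 - <<'E'
from h import *
W=np.load('top.npz')['W']
for n,b in dict(big=(225,275,182,220),left=(183,218,175,203),up=(228,266,137,173)).items():
    print(n,rect(W,*b,.035,.08))
print('tenon',rect(W,140,182,245,288,.055,.09))
print('rack',rect(W,140,182,245,288,.015,.035))
print('tray',rect(W,370,480,145,245,.043,.056))
print('nest',rect(W,392,460,170,222,.028,.04))
for n,b in dict(jar=(290,330,145,185),tin=(283,333,190,236),tape=(275,325,238,288)).items(): print(n,rect(W,*b,.04,.15))
E
```

```text
big (794, array([595.6, 156.5]), array([56.7, 90.2]), 88.4, array([52.9, 61. , 65.2]))
left (468, array([623.8, 281.9]), array([43.3, 70.9]), -89.0, array([42.1, 47.4, 51.3]))
up (448, array([711.4, 169.1]), array([43.8, 70.4]), 48.6, array([40.7, 47.4, 51.8]))
tenon (87, array([425.3, 376.9]), array([13.1, 36.1]), -75.1, array([60.8, 67.7, 72.3]))
rack (811, array([425.5, 377.5]), array([70.3, 81.8]), -74.4, array([20.5, 25.1, 29.6]))
tray (659, array([ 617.6, -278.4]), array([160.4, 191.9]), -72.0, array([44.5, 50.1, 54.6]))
nest (781, array([ 618.1, -281.1]), array([128.6, 169. ]), -89.0, array([29.6, 35. , 39. ]))
jar (735, array([683.4,   8.5]), array([66.3, 73.7]), -69.0, array([ 56.1,  98.4, 102.9]))
tin (1089, array([563.8,  14.1]), array([85.2, 85.8]), -44.1, array([ 93.9,  98.8, 103.6]))
tape (375, array([446. ,  26.7]), array([89.4, 89.9]), -44.3, array([43.4, 48.4, 52.1]))
```

```bash
python3 - <<'E'
from h import *
W=np.load('top.npz')['W']
for b in ((455,545,280,390),(270,305,80,125),(225,290,270,325),(330,372,280,320)):
    S=W[b[2]:b[3],b[0]:b[1]].reshape(-1,3);S=S[S[:,2]>.03];print(S.min(0).round(2),S.max(0).round(2))
E
```

```text
[ 0.16 -0.51  0.03] [ 0.4  -0.36  0.18]
[0.8  0.04 0.03] [0.85 0.1  0.21]
[0.41 0.05 0.04] [0.43 0.07 0.05]
[ 0.32 -0.13  0.03] [ 0.39 -0.06  0.07]
```

Call:
arm_command --pt "0 0 0.03 0" --pt "0 0 0.04 0" --pt "0 0 0.04 0"

```text
t: 0.48
position: [0.2704, -0.5631, 0.3163]
ee_rot: [-3.062, -0.697, 0.0]
wrist_force: [-0.1, 0.5, -0.3]
finger_gap: 1.001
gripper_force: 0.0
```

Vise tops out at 0.18 m, so 0.316 clears it.

Call:
arm_command --pt "0.026 0.03 0 0.058" --pt "0.026 0.03 0 0.058" --pt "0.026 0.03 0 0.058" --pt "0.026 0.03 0 0.058" --pt "0.026 0.03 0 0.058" --pt "0.026 0.03 0 0.058" --pt "0.026 0.03 0 0.058" --pt "0.008 0.045 0 0.058" --pt "0.008 0.045 0 0.058" --pt "0.008 0.045 0 0.058"

```text
t: 1.72
position: [0.4766, -0.2168, 0.3152]
ee_rot: [-2.734, -1.547, 0.001]
wrist_force: [1.7, -0.0, -0.4]
finger_gap: 1.001
gripper_force: 0.0
```

Call:
arm_command --pt "0.008 0.045 0 0.058" --pt "0.008 0.045 0 0.058" --pt "0.008 0.045 0 0.058" --pt "0.008 0.045 0 0.058" --pt "0.008 0.045 0 0.058" --pt "-0.01 0.041 0 0.058" --pt "-0.01 0.041 0 0.058" --pt "-0.01 0.041 0 0.058" --pt "-0.01 0.041 0 0.058" --pt "-0.01 0.041 0 0.058" --claw 0.05

```text
t: 2.98
position: [0.466, 0.2128, 0.3153]
ee_rot: [2.178, 2.264, -0.0]
wrist_force: [0.1, 0.7, -0.1]
finger_gap: 0.533
gripper_force: 0.0
```

Call:
arm_command --pt "-0.01 0.041 0 0.058" --pt "-0.01 0.041 0 0.058" --pt "-0.01 0.041 0 0.058" --pt "-0.01 0.041 0 0.058" --pt "0 0 0 0"

```text
t: 3.6
position: [0.4248, 0.3782, 0.315]
ee_rot: [-1.896, -2.503, 0.001]
wrist_force: [0.1, 0.2, -0.8]
finger_gap: 0.528
gripper_force: 0.0
```

Call:
arm_command --pt "0 0 -0.045 -0.007" --pt "0.0005 -0.001 -0.045 0" --pt "0 0 -0.045 0" --pt "0 0 -0.045 0" --pt "0 0 -0.04 0" --pt "0 0 -0.025 0" --pt "0 0 -0.015 0" --pt "0 0 -0.007 0" --pt "0 0 0 0"

```text
t: 4.72
position: [0.4273, 0.3746, 0.0487]
ee_rot: [1.913, 2.492, 0.0]
wrist_force: [0.2, 0.4, 0.1]
finger_gap: 0.533
gripper_force: 0.0
```

Call:
arm_command --pt "0 0 0 0" --pt "0 0 0 0" --pt "0 0 0 0" --pt "0 0 0 0" --pt "0 0 0 0" --claw 0 --squeeze 25

```text
t: 5.35
position: [0.4271, 0.3746, 0.0485]
ee_rot: [1.912, 2.493, -0.0]
wrist_force: [-1.2, -0.2, 2.6]
finger_gap: 0.137
gripper_force: 25.0
```

Call:
arm_command --pt "0 0 0.01 0" --pt "0 0 0.025 0" --pt "0 0 0.035 0" --pt "0 0 0.035 0" --pt "0 0 0.03 0" --pt "0 0 0.015 0" --pt "0 0 0 0"

```text
t: 6.22
position: [0.4274, 0.3747, 0.1989]
ee_rot: [1.912, 2.492, 0.001]
wrist_force: [0.4, -0.1, 0.1]
finger_gap: 0.134
gripper_force: 25.0
```

Call:
arm_command --pt "0.0096 -0.0108 0 -0.02" --pt "0.02 -0.026 0 -0.036" --pt "0.025 -0.033 0 -0.036" --pt "0.025 -0.033 0 -0.036" --pt "0.025 -0.033 0 -0.036" --pt "0.025 -0.033 0 -0.036" --pt "0.025 -0.033 0 -0.036" --pt "0.015 -0.019 0 -0.036" --pt "0 0 0 -0.018" --pt "0 0 -0.03 0"

```text
t: 7.48
position: [0.5971, 0.1552, 0.1694]
ee_rot: [2.252, 2.19, 0.004]
wrist_force: [-0.1, 1.0, -0.9]
finger_gap: 0.136
gripper_force: 25.0
```

Call:
arm_command --pt "0 0 -0.03 0" --pt "0 0 -0.013 0" --pt "0 0 0 0" --pt "0 0 0 0"

```text
t: 7.98
position: [0.5971, 0.1544, 0.1265]
ee_rot: [2.252, 2.19, 0.002]
wrist_force: [-0.2, -1.0, -0.1]
finger_gap: 0.137
gripper_force: 25.0
```

```bash
python3 - <<'E'
from h import *
im,W=cloud("scene"); save(cv2.resize(im[150:290,170:330],None,fx=4,fy=4),"s2.png"); np.savez('scene2',im=im,W=W)
print(sense()['position'])
for n in('top','scene'):
    c=get_calibration(n); 
    print(np.array(c["camera_matrix"])[0])
E
```

```text
[0.59718134 0.15425187 0.12657798]
[516.43884393   0.         277.72820737]
[394.58145556   0.         277.81994779]
```

View pics/s2.png

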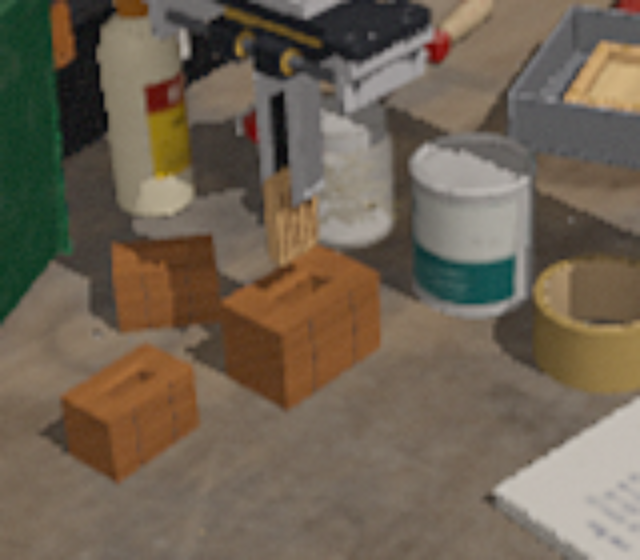

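The crop shows the tenon held upright above the big block's slot (slot mouth at about crop (300,285), tenon's lower end at about (285,260)). I'll compare their visible faces in this one view.

```bash
python3 - <<'E'
from h import *
d=np.load('scene2.npz');W=d['W'];im=d['im'].astype(float)
a=np.radians(-1.6);R=np.array([[np.cos(a),np.sin(a)],[-np.sin(a),np.cos(a)]])
c=np.array([.5956,.1565])
def loc(S): return np.c_[(S[:,:2]-c)@R.T,S[:,2]]*1000
B=loc(W[205:255,222:268].reshape(-1,3))
T=loc(W[193:217,234:252].reshape(-1,3)); 
b=B[(B[:,2]>8)&(B[:,2]<50)&(abs(B[:,0])<45)&(abs(B[:,1])<60)]
fx=b[(b[:,0]<-20)&(abs(b[:,1])<38)]; fy=b[(b[:,1]>38)&(abs(b[:,0])<22)]
print('block -x',np.median(fx[:,0]),len(fx),np.polyfit(fx[:,1],fx[:,0],1),'+y',np.median(fy[:,1]),len(fy),np.polyfit(fy[:,0],fy[:,1],1))
t=T[(T[:,2]>89)&(T[:,2]<110)&(abs(T[:,0])<30)&(abs(T[:,1])<40)]
print(len(t));
for p in sorted(t.tolist(),key=lambda p:p[1]): print(np.round(p,1),end=' ')
top=loc(np.load('top.npz')['W'][182:220,225:275].reshape(-1,3)); 
s=top[(top[:,2]<50)&(abs(top[:,0])<12)&(abs(top[:,1])<25)]; print('\nslot',len(s),np.median(s,0),s.min(0),s.max(0))
E
```

```text
block -x -29.883108100493125 273 [-3.92431096e-04 -3.00017475e+01] +y 44.48083792930579 155 [1.40393304e-03 4.43960469e+01]
93
[ -4.2 -18.3  89.6] [ -6.7 -16.   94.7] [ -4.1 -16.  108.7] [ -5.  -14.4  97.8] [ -6.6 -13.2 105. ] [ -5.9 -13.2  95.7] [ -7.7 -12.3 108.8] [ -7.  -11.9  93.8] [ -7.3 -11.4  91.1] [ -8.5 -11.  103.8] [ -6.1 -10.1 106.2] [ -5.9  -9.9 100.3] [-6.4 -9.2 97.8] [ -3.8  -9.1 108.8] [-6.9 -8.5 95.4] [ -7.7  -8.4 104.7] [-7.  -8.2 92.6] [-4.4 -6.9 89.2] [-4.9 -6.9 95.4] [ -7.1  -5.1 103.1] [ -7.   -5.1 100.1] [ -7.7  -5.1 109.3] [ -8.   -4.5 106.7] [-7.1 -4.5 94.5] [ -6.2  -2.9 109.7] [-6.2 -2.1 98.3] [-6.1 -2.  95.3] [ -7.3  -1.5 104.9] [ -8.1  -1.  108.4] [-7.  -0.8 93.2] [ -8.   -0.6 102.7] [ -6.5   1.  108.8] [ -6.7   1.7 103.2] [-6.3  1.9 94.3] [ -7.7   2.4 106.9] [ -7.4   2.5 101. ] [ -4.3   2.6 105.7] [-7.3  3.3 89.4] [-9.   4.3 99.5] [-8.7  4.5 93.5] [ -6.2   4.9 101.7] [-5.8  5.4 89.8] [-6.4  5.7 93.2] [ -7.4   5.8 105.5] [ -7.7   6.6 100.1] [-7.7  6.8 97.2] [ -6.    7.7 108.9] [ -6.8   8.7 106.7] [-6.3  8.9 97.7] [ -6.6   8.9 100.8] [ -6.9   9.  103.9] [ -4
[... 198 characters left out ...]
[ -5.7  15.2 100.6] [ 7.7 16.  98.6] [ -7.   16.1 104.5] [ -7.2  16.1 107.5] [-3.3 16.8 94.5] [-6.8 16.9 93. ] [ 0.2 17.  93.2] [-6.6 17.  90. ] [  2.5  17.4 101.4] [-7.9 17.5 99.7] [ -5.3  17.7 107.5] [-4.5 17.7 98.4] [ -5.1  17.7 104.5] [-0.9 17.8 97. ] [-3.9 17.9 89.3] [  1.7  17.9 104.9] [ -2.3  18.1 109.5] [-4.4 18.1 92.6] [ -1.9  18.2 103.5] [  1.1  18.3 108.2] [ 2.2 18.3 96. ] [-8.5 18.3 97.4] [ 2.4 18.6 90. ] [ 2.1 18.6 93.2] [  4.6  18.6 104.1] [ -2.1  18.6 100.9] [ -5.8  18.7 102.3] [-1.4 18.8 91.7] [  3.6  19.3 107.7] [  0.6  19.4 100.1] [ -4.4  20.2 108.4] 
slot 91 [ 3.4625929   1.7313563  26.31403019] [ -4.0047238  -16.90201175  18.46084108] [ 8.81311887 19.90968192 49.9078082 ]
```

Call:
arm_command --pt "-0.0014 -0.0012 0 0" --pt "0 0 -0.012 0" --pt "0 0 -0.012 0" --pt "0 0 -0.004 0" --pt "0 0 -0.004 0" --pt "0 0 -0.003 0" --pt "0 0 0 0"

```text
t: 8.9
position: [0.5953, 0.1527, 0.0903]
ee_rot: [-2.252, -2.19, 0.0]
wrist_force: [-0.6, 0.4, -0.3]
finger_gap: 0.135
gripper_force: 25.0
```

Call:
arm_command --pt "0 0 -0.004 0" --pt "0 0 -0.005 0" --pt "0 0 -0.005 0" --pt "0 0 -0.005 0" --pt "0 0 -0.004 0" --pt "0 0 -0.002 0" --pt "0 0 0 0"

```text
t: 9.78
position: [0.5953, 0.1526, 0.0653]
ee_rot: [-2.252, -2.19, 0.0]
wrist_force: [-1.2, 0.2, 0.6]
finger_gap: 0.135
gripper_force: 25.0
```

Call:
arm_command --pt "0 0 -0.001 0" --pt "0 0 -0.001 0" --pt "0 0 0 0"

```text
t: 10.15
position: [0.5957, 0.1527, 0.0644]
ee_rot: [2.252, 2.189, 0.001]
wrist_force: [-5.0, -1.5, 13.9]
finger_gap: 0.134
gripper_force: 25.0
```

Call:
arm_command --pt "0 0 0 0" --pt "0 0 0 0" --pt "0 0 0.01 0" --pt "0 0 0.03 0" --pt "0 0 0.03 0" --pt "0 0 0.02 0" --pt "0 0 0 0" --claw 0.04

```text
t: 11.02
position: [0.5959, 0.1528, 0.1548]
ee_rot: [2.252, 2.189, 0.003]
wrist_force: [-0.0, -0.3, -0.2]
finger_gap: 0.422
gripper_force: 0.0
```

```bash
python3 - <<'E'
from h import *
im,W=cloud("scene"); save(cv2.resize(im[170:290,190:310],None,fx=4,fy=4),"s3.png")
print(sense()['position'])
a=np.radians(-1.6);R=np.array([[np.cos(a),np.sin(a)],[-np.sin(a),np.cos(a)]])
S=W[185:265,215:275].reshape(-1,3); B=np.c_[(S[:,:2]-[.5956,.1565])@R.T,S[:,2]]*1000
b=B[(B[:,2]>8)&(B[:,2]<50)&(abs(B[:,0])<45)&(abs(B[:,1])<60)]
fx=b[(b[:,0]<-20)&(abs(b[:,1])<38)]; fy=b[(b[:,1]>38)&(abs(b[:,0])<22)]
print('block -x',np.polyfit(fx[:,1],fx[:,0],1),'+y',np.polyfit(fy[:,0],fy[:,1],1))
t=B[(B[:,2]>66)&(B[:,2]<100)&(abs(B[:,0])<20)&(abs(B[:,1])<25)]
print(np.percentile(t[:,2],[50,80,90,95,100]).round(1),np.percentile(t[:,0],[5,50,95]).round(1),np.percentile(t[:,1],[5,50,95]).round(1))
tb=B[(abs(B[:,0])<25)&(abs(B[:,1])>22)&(abs(B[:,1])<40)&(B[:,2]>54)];print('block top',np.median(tb[:,2]))
E
```

```text
[0.59540317 0.15252227 0.1535124 ]
block -x [-3.59270104e-03 -2.99656569e+01] +y [4.67011244e-03 4.44113727e+01]
[78.  82.1 82.9 83.4 85. ] [-9.7 -6.7  1.4] [-16.5   3.4  16.9]
block top 58.410142786908146
```

View pics/s3.png

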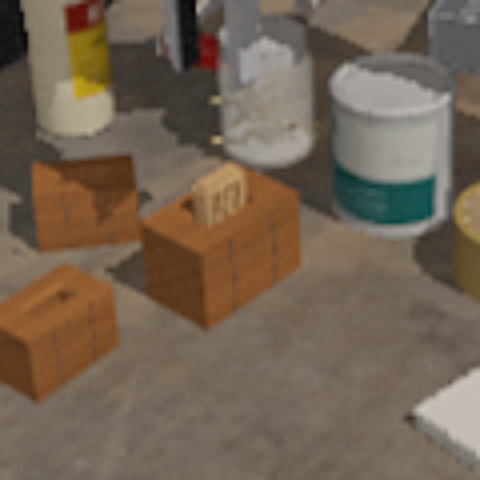

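The tenon stands 24 mm above the block's top at crop (220,195): it is fully home. Now gripping the block.

Call:
arm_command --pt "0 0.003 0 0" --pt "0 0 0 0" --pt "0 0 0 0" --pt "0 0 -0.03 0" --pt "0 0 -0.035 0" --pt "0 0 -0.035 0" --pt "0 0 -0.02 0" --pt "0 0 -0.01 0" --pt "0 0 -0.004 0" --pt "0 0 0 0" --claw 0.094

```text
t: 12.32
position: [0.5957, 0.1558, 0.0201]
ee_rot: [2.252, 2.19, 0.001]
wrist_force: [0.3, 1.0, 0.8]
finger_gap: 0.997
gripper_force: 0.0
```

Call:
arm_command --pt "0 0 0 0" --pt "0 0 0 0" --pt "0 0 0 0" --pt "0 0 0 0" --pt "0 0 0 0" --pt "0 0 0 0" --claw 0.04 --squeeze 45

```text
t: 13.08
position: [0.5953, 0.1557, 0.0195]
ee_rot: [2.252, 2.19, -0.0]
wrist_force: [-1.1, 0.3, 2.4]
finger_gap: 0.592
gripper_force: 45.0
```

Call:
arm_command --pt "0 0 0.01 0" --pt "0 0 0.025 0" --pt "0 0 0.035 0" --pt "0 0 0.035 0" --pt "0 0 0.035 0" --pt "0 0 0.015 0" --pt "0 0 0.005 0" --pt "0 0 0 0"

```text
t: 14.08
position: [0.5949, 0.1555, 0.1786]
ee_rot: [-2.252, -2.19, 0.002]
wrist_force: [0.3, -0.3, -2.9]
finger_gap: 0.593
gripper_force: 45.0
```

```bash
python3 - <<'E'
from h import *
from scipy.optimize import least_squares
for n in('top','scene'):
    W=np.load(n+'.npz')['W'].reshape(-1,3)
    for nm,z0,z1,h in(('rim',.046,.055,(80,95)),('nest',.031,.038,(43,60))):
        S=W[(W[:,2]>z0)&(W[:,2]<z1)&(np.hypot(W[:,0]-.618,W[:,1]+.279)<.14)]
        a=np.radians(18);R=np.array([[np.cos(a),np.sin(a)],[-np.sin(a),np.cos(a)]])
        L=(S[:,:2]-[.6176,-.2784])@R.T*1000
        L=L[(abs(L[:,0])<h[0]+4)&(abs(L[:,1])<h[1]+4)&((abs(L[:,0])>h[0]-16 if nm=='nest' else abs(L[:,0])>h[0]-9)|(abs(L[:,1])>h[1]-16 if nm=='nest' else abs(L[:,1])>h[1]-9))]
        w=12 if nm=='nest' else 5
        def f(p):
            c,s=np.cos(p[2]),np.sin(p[2]); q=(L-p[:2])@np.array([[c,-s],[s,c]])
            o=np.maximum(abs(q[:,0])-h[0],abs(q[:,1])-h[1]) # >0 outside, <-w inside
            return np.maximum(o,0)+np.maximum(-w-o,0)
        r=least_squares(f,[0,0,0],diff_step=1e-3,x_scale=[1,1,.01],loss='soft_l1')
        print(n,nm,len(L),'centre',(np.array([.6176,-.2784])*1000+r.x[:2]@R).round(1),'yaw',18+np.degrees(r.x[2]).round(2),np.mean(f(r.x)))
E
```

```text
top rim 569 centre [ 617.1 -278.2] yaw 18.02 0.039236084775583845
top nest 591 centre [ 617.2 -278. ] yaw 18.04 0.012995902987713807
scene rim 155 centre [ 613.7 -277.1] yaw 18.33 0.17438468563430218
scene nest 134 centre [ 614.1 -278.3] yaw 18.61 0.025956559999860757
```

Call:
arm_command --pt "0.0 -0.0137 0 0.0246" --pt "0.0017 -0.03 0 0.0246" --pt "0.0017 -0.032 0 0.0246" --pt "0.0017 -0.032 0 0.0246" --pt "0.0017 -0.032 0 0.0246" --pt "0.0017 -0.032 0 0.0246" --pt "0.0017 -0.032 0 0.0246" --pt "0.0017 -0.032 0 0.0246" --pt "0.0017 -0.032 0 0.0246" --pt "0.0017 -0.032 0 0.0246"

```text
t: 15.32
position: [0.61, -0.145, 0.1779]
ee_rot: [-1.964, -2.449, 0.001]
wrist_force: [0.9, -0.1, -2.8]
finger_gap: 0.595
gripper_force: 45.0
```

Call:
arm_command --pt "0.0017 -0.032 0 0.0246" --pt "0.0017 -0.032 0 0.0246" --pt "0.0017 -0.032 0 0.0246" --pt "0.0017 -0.032 0 0.0246" --pt "0.0017 -0.006 0 0" --pt "0 0 0 0" --pt "0 0 -0.02 0" --pt "0 0 -0.025 0" --pt "0 0 -0.015 0" --pt "0 0 0 0"

```text
t: 16.58
position: [0.6185, -0.2773, 0.1179]
ee_rot: [-1.841, -2.542, 0.001]
wrist_force: [-0.3, -0.1, -1.5]
finger_gap: 0.591
gripper_force: 45.0
```

```bash
python3 - <<'E'
from h import *
im,W=cloud("scene"); save(cv2.resize(im[110:220,270:400],None,fx=5,fy=5),"s4.png"); np.savez('scene4',im=im,W=W)
im,W=cloud("top"); save(cv2.resize(im[120:270,350:500],None,fx=4,fy=4),"t4.png"); np.savez('top4',im=im,W=W)
s=sense();print(s['position'],s['ee_rot'],s['finger_gap'])
E
```

```text
[ 0.61944861 -0.2777921   0.11990252] [1.84299366e+00 2.54363389e+00 2.40090353e-04] 0.5934653179899907
```

View pics/s4.png

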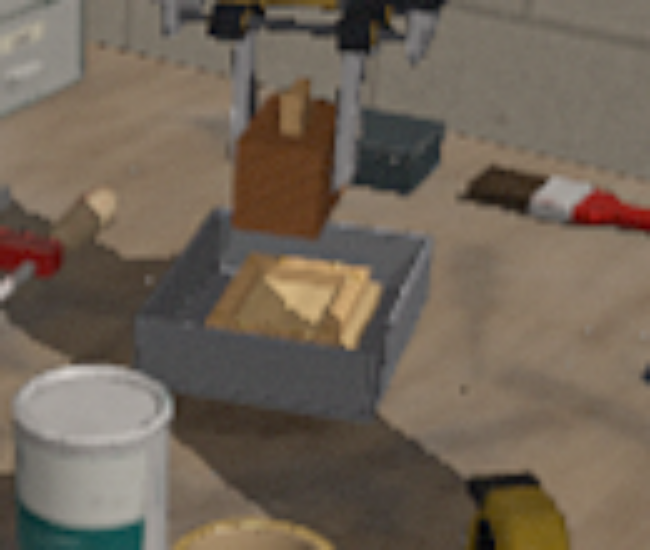

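The scene view shows the block held upright above the tray, with the nest at crop (295,300) and the block's lower edge at about (280,232). Lowering most of the way, then measuring block against jig in the same view.

Call:
arm_command --pt "0 0 -0.015 0" --pt "0 0 -0.015 0" --pt "0 0 -0.01 0" --pt "0 0 -0.005 0" --pt "0 0 0 0" --pt "0 0 0 0"

```text
t: 17.42
position: [0.6194, -0.2781, 0.0748]
ee_rot: [1.843, 2.543, 0.0]
wrist_force: [0.6, 0.2, -2.7]
finger_gap: 0.593
gripper_force: 45.0
```

```bash
python3 - <<'E'
from h import *
Ps=[];q=[]
for i in range(6):
    im,W=cloud("scene"); s=sense(); Ps.append(s['position']); q.append(W)
print(np.mean(Ps,0).round(4),np.std(Ps,0).round(4),s['ee_rot'],s['finger_gap']); W=np.nanmedian(q,0); np.savez('scene5',im=im,W=W)
save(cv2.resize(im[110:220,270:400],None,fx=5,fy=5),"s5.png")
a=np.radians(18.1);R=np.array([[np.cos(a),np.sin(a)],[-np.sin(a),np.cos(a)]])
S=W[120:200,300:360].reshape(-1,3); 
B=np.c_[(S[:,:2]-[.617,-.278])@R.T,S[:,2]]*1000   # jig frame (top estimate)
I=im[120:200,300:360].reshape(-1,3).astype(int)
brown=(I[:,0]-I[:,2]>50)&(I[:,0]<170)
fy=B[(abs(B[:,1]-44)<9)&(abs(B[:,0])<22)&(B[:,2]>62)&(B[:,2]<100)]
p=np.linalg.lstsq(np.c_[fy[:,0],fy[:,2]-80,np.ones(len(fy))],fy[:,1],rcond=None)[0]; print('+y face',len(fy),p)
f=B[(abs(B[:,1]-44)<9)&(abs(B[:,0])<45)&(B[:,2]>40)&(B[:,2]<125)&brown]
print('x extent',np.percentile(f[:,0],[0,1,3,97,99,100]).round(1),'z',np.percentile(f[:,2],[0,1,3,97,99,100]).round(1))
t=B[(abs(B[:,0])<24)&(abs(B[:,1])<38)&(B[:,2]>100)&(B[:,2]<118)];print('top z',np.median(t[:,2]),len(t))
k=B[(abs(B[:,0])<12)&(abs(B[:,1])<25)&(B[:,2]>117)&(B[:,2]<145)];print('tenon max z',np.percentile(k[:,2],[80,95,100]) if len(k) else None)
E
```

```text
[ 0.6193 -0.2781  0.0748] [0.0001 0.     0.0001] [ 1.84367122e+00  2.54336716e+00 -8.62027993e-05] 0.5955600814473377
+y face 145 [ 9.12982412e-03 -4.21462200e-03  4.56507333e+01]
x extent [-28.5 -28.2 -27.9  22.9  24.5  25.4] z [ 53.4  54.6  56.  113.8 114.1 114.6]
top z 113.45467599214035 100
tenon max z [136.92052417 137.9342219  138.36972881]
```

View pics/s5.png

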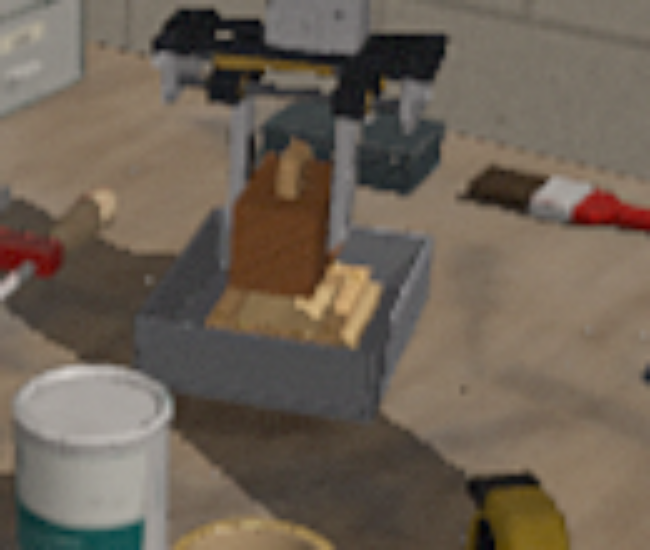

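The block hangs over the nest (crop (280,290) is its lower edge), about 21 mm above the rim and 2 mm too far in +x. Final trim.

Call:
arm_command --pt "-0.002 -0.0003 0 0" --pt "0 0 -0.003 0" --pt "0 0 -0.003 0" --pt "0 0 0 0" --pt "0 0 0 0" --pt "0 0 0 0" --pt "0 0 0 0"

```text
t: 18.6
position: [0.6172, -0.2784, 0.0685]
ee_rot: [1.844, 2.544, -0.0]
wrist_force: [-0.6, 0.2, -2.0]
finger_gap: 0.594
gripper_force: 45.0
```

```bash
python3 - <<'E'
from h import *
im,W=cloud("scene"); s=sense(); print(s['position'].round(4),s['ee_rot'].round(3))
W2=cloud("top")[1]; 
a=np.radians(18.1);R=np.array([[np.cos(a),np.sin(a)],[-np.sin(a),np.cos(a)]])
S=W[120:200,300:360].reshape(-1,3);B=np.c_[(S[:,:2]-[.617,-.278])@R.T,S[:,2]]*1000
fy=B[(abs(B[:,1]-44)<9)&(abs(B[:,0])<22)&(B[:,2]>57)&(B[:,2]<95)]
t=B[(abs(B[:,0])<24)&(abs(B[:,1])<38)&(B[:,2]>95)&(B[:,2]<113)];print('y',np.median(fy[:,1]),'top z',np.median(t[:,2]))
for n,b in dict(jar=(290,330,145,185),tin=(283,333,190,236),tape=(275,325,238,288)).items(): print(n,rect(W2,*b,.04,.15)[1])
E
```

```text
[ 0.6171 -0.2784  0.0685] [ 1.844  2.544 -0.   ]
y 45.872754116717275 top z 107.23001638694608
jar [684.2   9.1]
tin [562.7  14.1]
tape [446.   26.7]
```

```bash
python3 -c "from cell import finish_job; print(finish_job())"
```

```text
the job is handed in; nothing more can be done
None
```

The tenon is fully home, and I handed the job in at about 19 s with the block held upright, centred and square over the nest, about 15 mm above its rim; the jar, tin and tape roll did not move.

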